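# Shut the loaded handset case

### The arm

A 6-joint arm with a two-finger parallel gripper is mounted at the origin on the work surface. World frame = base frame: x ahead of the robot, y to its left, z up, the work surface at z = 0. Lengths are in m, angles in rad, forces in N, time in s.
With the tool pointing down it reaches from about 0.35 to 0.975 m from the base axis. Payload 7.1 kg.
Tool frame: the origin (TCP) lies midway between the tips of the shut fingers; the grasp point (between the pads) lies 19 mm behind it; z points along the fingers, y is the line along which they close (so a half turn about z gives the same grasp; the last joint's range is limited). The gripper opens to 88 mm and grips with 3 to 60 N. Pads are 20 mm wide; open, the fingers measure 115 mm over their backs; the gripper's body (75 mm by 178 mm) begins 61 mm behind the grasp point.
Start: joints at [1.305, 0.423, 1.63, -0, 1.089, -0.019], TCP at [0.153, 0.606, 0.223] pointing down, gripper open.
Joint ranges: [-3, 3], [-0.9, 2.11], [0.09, 2.58], [-1.31, 4.45], [0.11, 2.69], [-2.54, 2.54]. Speed limits (rad/s): [2.39, 2.39, 3.01, 3.14, 3.14, 3.14].

### API

Orientations are given as a unit quaternion [w, x, y, z].
In Python, from station import move_pose, movel, movej, command_gripper, wait, inverse_kinematics, read_camera, camera_info, MotionError, job_done, get_time, get_joint_pos, get_qvel, get_effort, get_tcp_pos, get_ee_rot, get_ft_force, get_ft_torque, get_grip_width, get_finger_force gives the robot as it stands. Calls block until the motion is done:
- move_pose(position, orientation): joint-space move of the TCP to a pose.
- movel(position, frame=None, v=0.15, until_force=None): straight line of the TCP; frame=None keeps the orientation; v is the mean speed in m/s. With until_force (N) it stops when the force on the tool has changed by that much, and returns True; else False.
- movej(angles): joint-space move.
- command_gripper(opening): opening from 0.0 (shut) to 1.0 (fully open); the grip force is fixed at half the most; returns when the fingers have stopped.
- wait(seconds).
- inverse_kinematics(position, orientation): joint angles nearest the present ones, or None.
- read_camera(name): name is "side" or "top" or "wrist"; returns the picture (480x640x3 uint8, red, green, blue); there is no depth.
- camera_info(name): a dict with "intrinsics" (3x3 intrinsics, pixels), "dist" ([k1, k2, p1, p2, k3] as OpenCV has them; the pictures are not rectified), "T" (4x4, takes a point from camera to world coordinates); the wrist camera has in their place "tool_from_camera" (4x4, takes a point from camera to tool coordinates, whose origin is the TCP and whose axes are the flange's). Camera axes: x right, y up, looking along -z (the intrinsics and any distortion apply to the point x, -y, -z); pixel columns grow to the right and rows downward; lengths in m; the calibration is good to about 2 mm. A picture is of the moment at which its call begins: read the wrist's pose just before it. camera_info takes no time and is no camera call.
A pose or a line that the arm cannot do raises MotionError and nothing moves.
- job_done(): hands the job in; it is judged then, once.
Readings, each from a call of its own:
- get_time(): time.
- get_joint_pos(): joint angles.
- get_qvel(): joint speeds.
- get_effort(): joint torques, N m.
- get_tcp_pos(): TCP position.
- get_ee_rot(): TCP orientation.
- get_ft_force(): force on the tool from outside, world axes, zero at the start.
- get_ft_torque(): the same for the moment, N m.
- get_grip_width(): opening from 0.0 (shut) to 1.0 (fully open).
- get_finger_force(): force on a finger pad.
Only numpy, scipy, OpenCV 4.12 (cv2) and the standard library are available. Lean on these libraries where they do the work, as an engineer would, in place of code of your own. Each camera call takes 0.05 s, during which the arm holds its last target. There are 200 camera calls.

### The job

Two grey clamshell cases stand open on the repair bench; one holds a black handset and the other is empty. Swing the lid of the case with the handset over and press it down until the two halves meet edge to edge all round, with the handset still lying inside. Leave the empty case standing open as it is, and take your hand away.

Things in the scene. Friction and masses are not known exactly. Their poses are not given: they have to be found in the camera images.
- handset_case: Lower half of the case holding the handset: grey open shell 130 (x, along hinge) x 95 (y) x 26 mm high, walls 4, on a steel plate 160 x 120 x 10 on a fixed block, 2 to 38 mm above the bench. Origin: centre of the plate's underside; z up. Rim at z = 36 mm, inner floor z = 18. Hinge along x at y = +47.5, z = 36; front y = -47.5. Open lid stands on the +y side (left, near, right or between).
- handset_lid (a joint): Opening angle (rad) of that case's lid: grey shell 130 x 95 (hinge to front edge) x 16 mm, 90 g, 8 mm thumb tab mid-front. 0 = shut, rims touching, firm stop, outer face level, 16 mm above the rim; pi/2 = upright; starts leaning back at 1.65 to 1.95 (limit 2.3). Outer face is 16 mm outside the hinge plane. Stiff hinge: the lid stays where left; 1 to 2 N at the front edge moves it.
- handset: Black handset, a flat slab 108 x 58 x 14 mm (x, y, z), about 150 g, lying loose, screen up, on the inner floor of handset_case, its length along the hinge. Origin: centre of its underside.
- spare_lip (a point): Middle of the free edge of the open lid of the other case: same size and build, also hinged on its left, near or right side, but empty. It stands 34 to 59 cm to the left or right of the loaded case, at its own height. Its lid leans back 1.65 to 1.95 rad, so this point is the lid's upper edge, 88 to 95 mm above and 8 to 35 mm behind its hinge.
Things that resemble listed ones, but are neither listed nor needed, are in the scene too. What is shaped like the handset but brown or purple is not meant.

How it is judged:
By the outcome, as a careful person would: the job done as asked, in the order asked, and still so for the second after the job is handed in, with the robot touching nothing.
It also fails if it takes over 29 s, if anything falls off the work surface, if the arm or the gripper's body presses on something with over 40 N, if the wrist force passes 120 N, or if a joint passes its speed limit or range.

## Working session

There is one attempt and no reset: what is moved stays moved. The work goes in short steps, each a Python script; the robot and the scene stay as the last script left them, time stands still between calls to the robot, and variables do not carry over. Pictures are saved under pics/ and viewed, at most 10 in all, crops included, and the job is handed in when it is done.

```bash
mkdir -p pics; python3 - <<'E'
from station import *
import cv2,numpy as np
ims=[]
for n in ("top","side"):
    im=read_camera(n); cv2.imwrite(f"pics/{n}0.png",im[:,:,::-1]); i=camera_info(n); print(n,np.round(i["intrinsics"],1).tolist(),i["dist"],np.round(i["T"],3).tolist())
i=camera_info("wrist");print(i)
print(get_time(),get_ee_rot())
E
```

```text
top [[510.2, 0.0, 325.7], [0.0, 510.2, 236.4], [0.0, 0.0, 1.0]] [-0.03059691  0.          0.          0.          0.        ] [[-0.007, 0.983, -0.182, 0.403], [-1.0, -0.013, -0.029, -0.067], [-0.03, 0.182, 0.983, 1.055], [0.0, 0.0, 0.0, 1.0]]
side [[510.8, 0.0, 307.3], [0.0, 510.8, 243.7], [0.0, 0.0, 1.0]] [0.00454333 0.         0.         0.         0.        ] [[-0.98, 0.128, -0.154, 0.4], [-0.2, -0.668, 0.717, 0.684], [-0.011, 0.733, 0.68, 0.763], [0.0, 0.0, 0.0, 1.0]]
{'intrinsics': array([[378.19439255,   0.        , 320.98078637],
       [  0.        , 378.19439255, 238.6388336 ],
       [  0.        ,   0.        ,   1.        ]]), 'dist': array([-0.0695427,  0.       ,  0.       ,  0.       ,  0.       ]), 'tool_from_camera': array([[-6.72597789e-04,  9.62618292e-01,  2.70860798e-01,
         7.38882746e-02],
       [ 9.99999717e-01,  5.56135532e-04,  5.06722877e-04,
        -4.24035521e-04],
       [ 3.37145396e-04,  2.70861063e-01, -9.62618393e-01,
        -1.62906958e-01],
       [ 0.00000000e+00,  0.00000000e+00,  0.00000000e+00,
         1.00000000e+00]])}
0.1 [-8.01796361e-05  1.23082065e-01  9.92396273e-01 -6.61102237e-04]
```

View pics/top0.png

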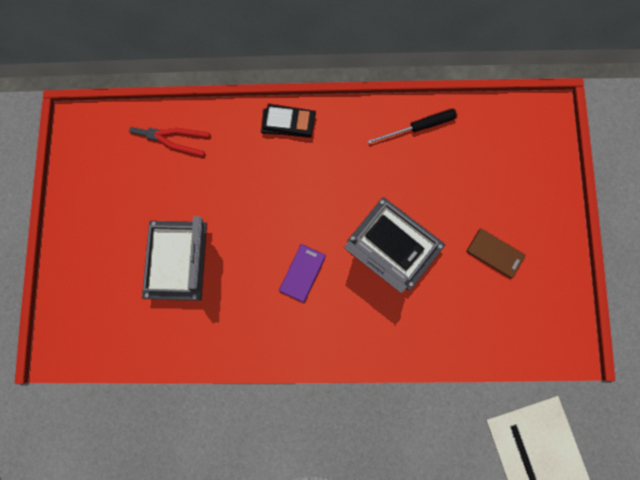

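View pics/side0.png

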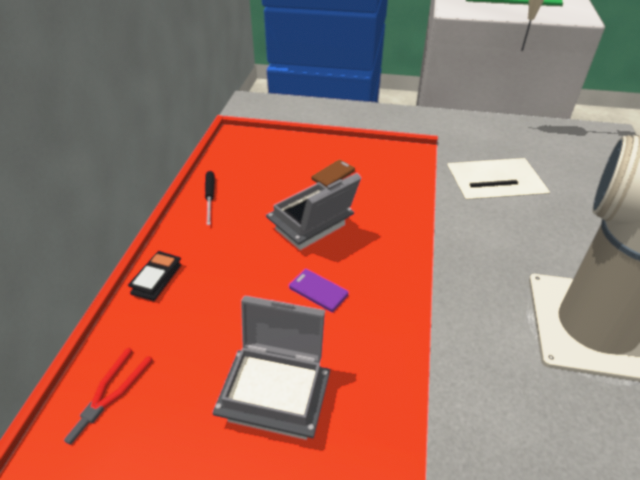

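The side view shows the empty case at (270,385) and a case with a black handset at (312,210). In the top view they are at (175,260) and (395,245). The purple (302,272) and brown (496,253) slabs and the black/white/orange device (288,121) are distractors. The target is the case at top (395,245), because its black slab lies inside it. I'll confirm that in one crop.

```bash
python3 - <<'E'
import cv2,numpy as np
a=cv2.imread("pics/top0.png")[190:300,335:455]; b=cv2.imread("pics/side0.png")[160:260,260:370]
f=lambda i:cv2.resize(i,(400,int(i.shape[0]*400/i.shape[1])),interpolation=cv2.INTER_CUBIC)
a,b=f(a),f(b); h=min(len(a),len(b)); cv2.imwrite("pics/c1.png",np.hstack([a[:h],b[:h]])); print(a.shape,b.shape)
E
```

```text
(366, 400, 3) (363, 400, 3)
```

View pics/c1.png

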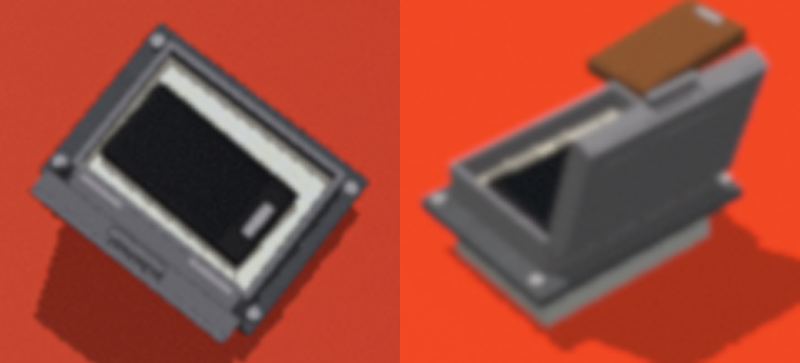

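The crop confirms it: the black handset lies in this case. The lid stands on the near-left side, with its tab at about top (375,267). Next I'll triangulate the plate bolts and the lid edge.

```bash
cat > h.py <<'E'
from station import *
import cv2,numpy as np
def ray(n,uv):
    i=camera_info(n); p=cv2.undistortPoints(np.array([[uv]],float),i["intrinsics"],i["dist"])[0,0]
    T=np.array(i["T"]); d=T[:3,:3]@[p[0],-p[1],-1]; return T[:3,3],d/np.linalg.norm(d)
def tri(a,b):
    (o,d),(q,e)=ray("top",a),ray("side",b)
    s=np.linalg.lstsq(np.c_[d,-e],q-o,rcond=None)[0]; A,B=o+s[0]*d,q+s[1]*e
    return (A+B)/2,np.linalg.norm(A-B)
def plane(n,uv,z):
    o,d=ray(n,uv); return o+d*(z-o[2])/d[2]
E
python3 - <<'E'
from h import *
t=lambda u,v:(335+u*.3-.35,190+v*.3-.35); s=lambda u,v:(260+u*.275-.36,160+v*.275-.36)
B=[(158,40),(60,160),(253,313),(351,188)]
z=[]
for nm,a,b in [("b0",B[0],(36,200)),("b1",B[1],(137,280)),("b2",B[2],(325,180)),("lip+",(33,187),(175,155)),("lip-",(222,340),(368,58)),("tab",(135,255),(272,90))]:
    p,e=tri(t(*a),s(*b)); print(nm,p.round(4),round(e,4)); z.append(p[2])
zb=np.mean(z[:3]); P=np.array([plane("top",t(*b),zb) for b in B]); print(P.round(4),P.mean(0),zb)
x=(P[2]-P[1]+P[3]-P[0])/2; y=(P[1]-P[0]+P[2]-P[3])/2; print(np.linalg.norm(x),np.linalg.norm(y),np.degrees(np.arctan2(x[1],x[0])),np.degrees(np.arctan2(y[1],y[0])))
E
```

```text
b0 [ 0.6623 -0.1528  0.0419] 0.0019
b1 [ 0.5871 -0.0916  0.0436] 0.0003
b2 [ 0.4935 -0.2045  0.0423] 0.0004
lip+ [ 0.5563 -0.0739  0.1527] 0.007
lip- [ 0.4696 -0.1719  0.159 ] 0.0005
tab [ 0.5155 -0.1272  0.1627] 0.0026
[[ 0.6612 -0.1528  0.0426]
 [ 0.5874 -0.0917  0.0426]
 [ 0.4937 -0.2045  0.0426]
 [ 0.568  -0.2659  0.0426]] [ 0.57757327 -0.17870001  0.04262116] 0.042621164822078283
0.14656656889489958 0.09614160168206023 -129.5963080036601 140.39565509746893
```

```bash
cat >> h.py <<'E'
C=np.array([.5776,-.1787]); ang=np.radians(50.4)
X=np.array([np.cos(ang),np.sin(ang)]); Y=np.array([-X[1],X[0]])   # case axes, Y toward hinge
ZR=.0675; H=np.r_[C+.0475*Y,ZR]
from scipy.spatial.transform import Rotation as R
Rt=np.c_[np.r_[Y,0],np.r_[X,0],[0,0,-1]]
q=R.from_matrix(Rt).as_quat()[[3,0,1,2]]
def at(y,z): # TCP at distance y behind the hinge, height z above it
    return H+np.r_[Y*y,z]
def arc(th,r=.075,w=.010): # front bottom corner of tip on the lid's outer face
    return at(-r*np.cos(th)+.016*np.sin(th)+w, r*np.sin(th)+.016*np.cos(th))
def snap(name):
    for n in ("top","side"): cv2.imwrite(f"pics/{n}_{name}.png",read_camera(n)[:,:,::-1])
E
python3 - <<'E'
from h import *
command_gripper(0.0); print(get_time())
p=np.array(get_tcp_pos()); movel([p[0],p[1],.36],v=.4); 
up=at(.075,.2); move_pose(up,q); print(get_time(),get_tcp_pos(),up,get_joint_pos())
movel(arc(1.7)*[0,0,1]+at(.075,0)*[1,1,0],v=.3)
print(get_time(),movel(arc(1.55),v=.12,until_force=8),get_tcp_pos(),arc(1.55),get_ft_force())
snap("1")
a=cv2.imread("pics/top_1.png")[120:360,270:510]; b=cv2.imread("pics/side_1.png")[100:300,220:420]
cv2.imwrite("pics/c2.png",np.hstack([cv2.resize(a,(400,400)),cv2.resize(b,(400,400))]))
E
```

```text
1.4417
4.7 [ 0.4834713  -0.10010814  0.26757783] [ 0.48321213 -0.10061556  0.2675    ] [-2.28339381e-01  1.73351149e-01  1.87031178e+00  1.05274753e-04
  1.09772555e+00 -1.10891141e+00]
5.275 False [ 0.52230644 -0.13293469  0.14347585] [ 0.52217164 -0.13284568  0.1428165 ] [-0.48588085  0.07826725 -0.44672046]
```

View pics/c2.png

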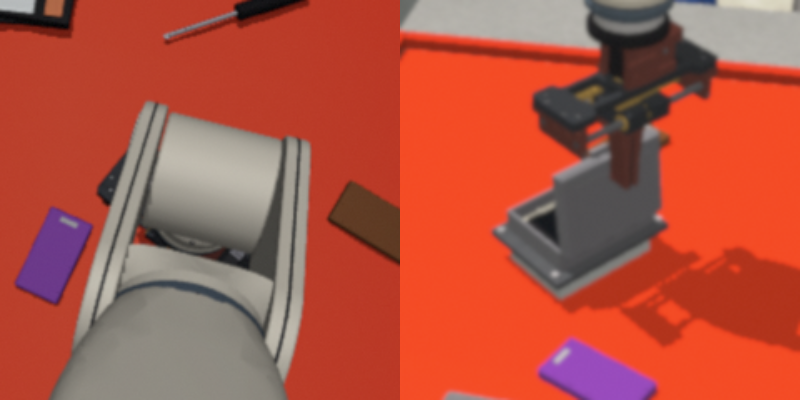

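The shut fingers sit behind the middle of the lid (crop (625,175)) and the lid is now close to upright. I'll follow the arc down and press it shut.

```bash
python3 - <<'E'
from h import *
for th in (1.25,1.0,.75,.5,.3,.12):
    s=movel(arc(th),v=.12,until_force=20); print(th,s,np.round(get_ft_force(),1),round(get_time(),2))
    if s: break
else:
    s=movel(arc(0)-[0,0,.010],v=.03,until_force=15); p=np.array(get_tcp_pos()); print(s,p[2],arc(0)[2],np.round(get_ft_force(),1))
    wait(.2); movel([p[0],p[1],.25],v=.3); movel(np.r_[(at(.2,0))[:2]-.1*X*0,.3],v=.4)
    print(get_time()); 
snap("2")
pp=np.array(get_tcp_pos())
a=cv2.imread("pics/top_2.png")[160:320,320:480]; b=cv2.imread("pics/side_2.png")[140:270,240:370]
cv2.imwrite("pics/c3.png",np.hstack([cv2.resize(a,(400,400),interpolation=2),cv2.resize(b,(400,400),interpolation=2)]))
E
```

```text
1.25 False [-0.3  0.7 -0.2] 6.29
1.0 False [-0.6  0.  -0.1] 6.6
0.75 False [-0.3  0.9 -0.3] 6.91
0.5 False [-0.5  0.2 -0.2] 7.22
0.3 False [-0.4 -0.1 -0.1] 7.49
0.12 False [ 0.4 -0.5  0.6] 7.76
True 0.08480776426207855 0.0835 [-1.2  0.2  9.4]
9.8917
```

View pics/c3.png

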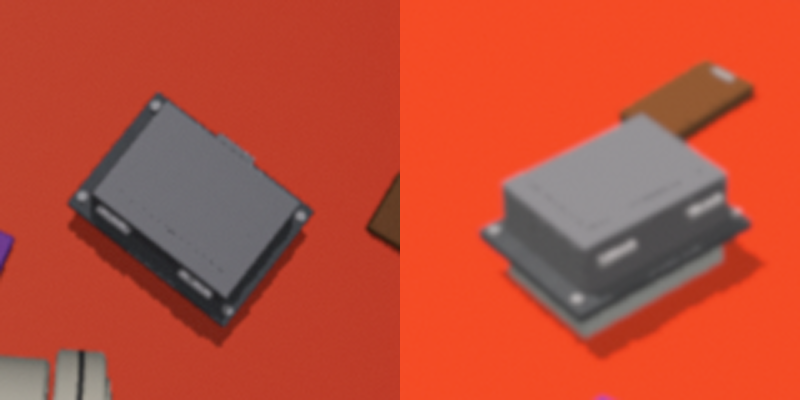

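The lid lies level on the lower half, with the tab at the front (crop (237,148)). There is time for one firmer press at the front edge to make sure it is on the stop.

```bash
python3 - <<'E'
from h import *
t=at(-.075,0); movel([*t[:2],.25],v=.4); movel([*t[:2],.092],v=.25)
z=[]
for f in (5,25):
    s=movel([*t[:2],.072],v=.03,until_force=f); z.append((s,get_tcp_pos()[2],np.round(get_ft_force(),1)))
print(z); wait(.2)
movel([*t[:2],.25],v=.3); movel([*at(.2,0)[:2],.3],v=.4); wait(.3)
print(get_time(),get_ft_force())
snap("3")
a=cv2.imread("pics/top_3.png"); b=cv2.imread("pics/side_3.png")
cv2.imwrite("pics/c4.png",np.hstack([cv2.resize(a,(400,300)),cv2.resize(b,(400,300))]))
E
```

```text
[(True, np.float64(0.08483485526416458), array([-1.8,  0.8,  7.6])), (True, np.float64(0.08477674217674223), array([-2.6,  1.1,  9.7]))]
14.325 [-0.20179432  0.28215862 -0.16264661]
```

View pics/c4.png

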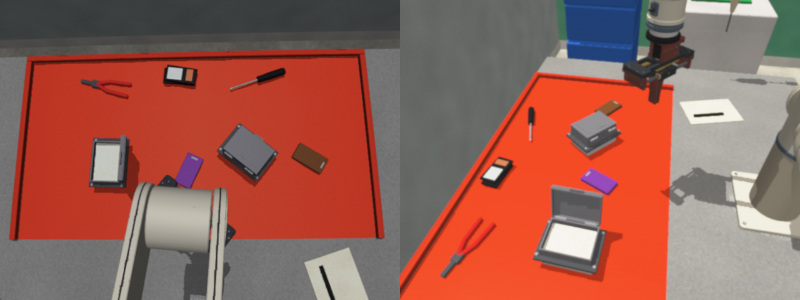

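The height held at 84.8 mm under the harder press, so the lid is on its firm stop. The spare case still stands open and the arm is clear.

```bash
python3 -c "
from station import *
print(job_done())"
```

```text
the job is handed in; nothing more can be done
None
```

The handset case is shut on its firm stop, with the handset in it when the lid closed; the empty case still stands open, the arm is clear, and the job was handed in at about 14 s.

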